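Tip the lost paperback into the blue claim outline

TASK

First push the green rubber turtle along the shelf until it is right out of the blue tape outline with about two centimetres to spare, still on its feet. Then push the standing red paperback over, so that it comes to lie flat on its cover wholly inside the blue outline. Only push with the fingers: lift nothing, and leave every other thing on the shelf where it is.

Things in the scene. Friction and masses are not known exactly. Their poses are not given: they have to be found in the camera images.
- book: red paperback standing on its lower edge (white band, orange disc on covers): 110 mm wide along own x, 40 mm thick along own y, 178 mm tall along z, about 0.35 kg. Origin: centre of its underside. Covers face own +y and -y, one towards the blue outline. A push high on a cover tips it about its far lower edge with little sliding; past about 0.22 rad it falls by itself
- book_top (a point): centre of the paperback's top end, 178 mm along the book's own z from its origin; both points lie 20 mm above the shelf when the book lies flat
- blue_zone: rectangle of flat blue tape on the shelf, 165 mm along own x, 260 mm along own y over the outer edges, tape 10 mm wide, under 1 mm thick; origin at its centre. It lies beside one cover of the standing book (which one varies), its x roughly parallel to the book's x, its near short side just under that cover
- yellow_zone: the same kind of rectangle in yellow tape, on the book's other side; not the place for the book
- turtle: green rubber turtle, 35 mm tall, on four feet inside the blue outline; shell 60 mm across, head at own +x; origin at the centre of its underside, from which it reaches 45 mm forward, 32 mm sideways and 30 mm back; about 80 g, slides when pushed low
- magnifier: blue plastic magnifying glass lying inside the yellow outline, 168 mm long along its own x, 83 mm wide, 14 mm high; origin near mid-length on the shelf
- torch: silver metal torch standing on its head, 40 mm across, 128 mm tall; origin at the centre of its underside
- clipboard: chrome spring clip board lying flat with a stiff orange plastic bookmark in the clip, 160 x 230 mm, 18 mm high at the clip; origin at the centre of its underside
- globe_base: wooden globe stand base, 150 mm across, 103 mm tall; origin at the centre of its underside
- drink_bottle: green drink bottle, standing, 64 mm across, 170 mm tall; origin at the centre of its underside
Things that resemble listed ones, but are neither listed nor needed, are in the scene too. Several things look just like the turtle: the one meant starts farthest from the robot's base.

How it is judged:
On the way, in this order (a step that is already met when the one before it is completed fails the run):
1. the turtle is pushed right out of the blue outline while the book still stands ((x of turtle in the frame of blue_zone above 0.1275 m or x of turtle in the frame of blue_zone below -0.1275 m or y of turtle in the frame of blue_zone above 0.175 m or y of turtle in the frame of blue_zone below -0.175 m) and angle between book's own z axis and vertical below 0.1 rad), for 0.2 s.
2. the book lies flat inside the blue outline (height (world z) of each of book, book_top below 0.025 m and x of book in the frame of blue_zone between -0.0285 and 0.0285 m and y of book in the frame of blue_zone between -0.132 and 0.132 m and x of book_top in the frame of blue_zone between -0.0285 and 0.0285 m and y of book_top in the frame of blue_zone between -0.132 and 0.132 m), for 0.2 s.
At the end, for the whole second after the job is handed in: The book lies flat on a cover, at rest (both its end centres under 25 mm high), all of it inside the blue outline's outer edges to about 2 mm; the turtle stands on its feet (within 0.3 rad), at rest, its centre at least 45 mm beyond an edge of the blue outline (all of step 2 and (x of turtle in the frame of blue_zone above 0.1275 m or x of turtle in the frame of blue_zone below -0.1275 m or y of turtle in the frame of blue_zone above 0.175 m or y of turtle in the frame of blue_zone below -0.175 m) and angle between turtle's own z axis and vertical below 0.3 rad and linear speed of each of book, turtle below 0.02 m/s); the robot touches nothing.
It fails at once if the book is lifted off the shelf (underside centre above 30 mm while it is upright within 0.3 rad, or above 60 mm at any tilt) ((height (world z) of book above 0.03 m and angle between book's own z axis and vertical below 0.3 rad) or height (world z) of book above 0.06 m).
It fails at once if the turtle is lifted off the shelf (underside centre above 20 mm) (height (world z) of turtle above 0.02 m).
It fails at once if the book is tipped (over 0.6 rad) before the turtle is out of the blue outline (angle between book's own z axis and vertical above 0.6 rad and not (x of turtle in the frame of blue_zone above 0.1275 m or x of turtle in the frame of blue_zone below -0.1275 m or y of turtle in the frame of blue_zone above 0.175 m or y of turtle in the frame of blue_zone below -0.175 m)).
It fails at once if another thing (blue magnifying glass, torch, clipboard, globe stand base, drink bottle) is moved more than 15 mm (distance of any of magnifier, torch, clipboard, globe_base, drink_bottle from where it was at the start of the episode above 0.015 m).
It also fails if it takes over 53 s, if anything falls off the work surface, if the arm or the gripper's body presses on something with over 40 N, if the wrist force passes 120 N, or if a joint passes its speed limit or range.

ROBOT

A 7-joint arm with a two-finger parallel gripper is mounted at the origin on the work surface. World frame = base frame: x ahead of the robot, y to its left, z up, the work surface at z = 0. Lengths are in m, angles in rad, forces in N, time in s.
With the tool pointing down it reaches from about 0.4 to 0.875 m from the base axis. Payload 19.3 kg.
Tool frame: the origin (TCP) lies midway between the tips of the shut fingers; the grasp point (between the pads) lies 19 mm behind it; y points along the fingers, x is the direction in which the jaws open and shut, and the axes are right-handed (so a half turn about y gives the same grasp; the last joint's range is limited). The gripper opens to 85 mm and grips with 20 to 120 N. Pads are 22 mm wide; open, the fingers measure 114 mm over their backs; the gripper's body (76 mm by 85 mm) begins 54 mm behind the grasp point. The pads swing forward as they close: fully open they stand 13 mm farther back than shut.
Start: joints at [1.062, 0.521, -0.036, 1.599, 0.021, 1.021, -0.113], TCP at [0.266, -0.566, 0.231] pointing down, gripper open.
Joint ranges: [-2.91, 2.91], [-0.3, 2.13], [-1.5, 1.42], [0.17, 2.43], [-1.26, 4.41], [0.16, 1.93], [-2.52, 2.52]. Speed limits (rad/s): [1.89, 1.89, 2.39, 2.39, 3.01, 3.01, 3.01].

INTERFACE

Orientations are given as a unit quaternion [x, y, z, w].
In Python, from workcell import ctrl gives the robot as it stands.
- The arm moves only by the tool apply_moves, never from a script. Its argument "commands" is one flat list of numbers, 7 for each row, row after row: the shift along the tool's x, y, z in mm, then the turn, a rotation vector about the tool's x, y, z in degrees, then the finger opening in mm, from 0 to 85.4. A call has 1 to 12 rows; each row is the pose to reach, as a shift and turn from the pose measured when the call began, along the tool's axes at that moment; what a row does not reach only later rows make up. A row lasts 1/10 s, in which the tool goes at most 50 mm and 8.59 degrees, less where a joint would pass 70% of its speed; a pose out of reach is approached as far as the arm can. A call with a gripper value outside its range is refused whole. The fingers move at their own pace and stop on an object; the grip force is fixed at half the most. Time passes only in rows, so rows that repeat a pose let the fingers close. It gives the time, the measured TCP pose, the force and the opening at its end, in the units of the state.
- ctrl.sense(): the state, without advancing time (a new reading comes with each control period).
- ctrl.camera(name): name is "scene" or "top"; returns a dict with "color" (384x512x3 uint8, red, green, blue), "fx", "fy", "cx", "cy" (pixels), "rvec" (rotation vector, rad) and "tvec" (3), from world to camera coordinates, as OpenCV has them. Camera axes: x right, y down, z forward; pixel columns grow to the right and rows downward; lengths in m; the calibration is good to about 2 mm. A picture is of the moment at which its call begins. There is no depth.
- ctrl.close_job(): hands the job in, once; it reports no verdict.
Trained networks look in a picture, given as the dict that the camera call returned (one of the last four; its "shot" number tells which), for a name from the list of things; names that differ only in an ending like _2 or _b are one class to them, and where a whole thing is asked for, a point or a joint stands for the part that bears it (a point fixed in the world has none). Each returns a list of dicts, best first, with "p" (0 to 1); they miss things now and then, are a little off and sometimes report something else, mostly with a low value. They report only what shows in the picture. A call takes as long as a camera call. They do not tell look-alikes from the thing itself.
- ctrl.trace(picture, thing): "region" (384x512 bool, what is visible of it) and "uv" ([column, row] in pixels, amid what is visible of it).
- ctrl.mark_of(picture, thing): "uv" ([column, row] in pixels: a listed point, or the origin of a listed thing).
The state is a dict: "time_s": time; "joint_positions": joint angles; "dq": joint speeds; "effort": joint torques, N m; "tcp_pos": TCP position; "tcp_rot": TCP orientation; "wrist_force": force on the tool from outside, world axes, zero at the start; "ft_torque": the same for the moment, N m; "opening": finger opening in m.
Only numpy, scipy, OpenCV 4.12 (cv2) and the standard library are available. Lean on these libraries where they do the work, as an engineer would, in place of code of your own. Each camera call takes 0.05 s, during which the arm holds its last target.

## Working session

There is one attempt and no reset: what is moved stays moved. The work goes in short steps, Python scripts to look and compute and a tool call to move; the robot and the scene stay as the last step left them, time stands still between calls to the robot, and variables do not carry over. Pictures are saved under pics/ and viewed, and the job is handed in when it is done.

Besides the shell and the picture viewer there is one more tool, called after ">>>" as name(argument=value, ...), one argument or row to a line, values as JSON. apply_moves: Moves the arm, as the interface text tells. Its arguments: {"type":"object","properties":{"commands":{"type":"array"}},"required":["commands"]}

```bash
mkdir -p pics; ls; python3 - <<'E'
from workcell import ctrl
import cv2,numpy as np,pickle
s=ctrl.sense();print({k:np.round(v,3) for k,v in s.items()})
d={}
for n in("scene","top"):
    p=ctrl.camera(n);d[n]=p
    cv2.imwrite(f"pics/{n}0.png",p["color"][:,:,::-1])
    for t in ["book","book_top","blue_zone","yellow_zone","turtle","magnifier","torch","clipboard","globe_base","drink_bottle"]:
        m=ctrl.mark_of(p,t); print(n,t,[(np.round(x["uv"]).tolist(),round(x["p"],2)) for x in m])
pickle.dump(d,open("d0.pkl","wb"))
E
```

```text
pics
{'time_s': np.float64(0.0), 'joint_positions': array([ 1.062,  0.522, -0.036,  1.6  ,  0.021,  1.021, -0.113]), 'dq': array([-0.001,  0.002,  0.   , -0.   , -0.001,  0.   , -0.   ]), 'effort': array([-1.0000e-03, -9.2707e+01,  1.9800e+00, -3.6992e+01,  1.8000e-02,
        8.0000e-03,  0.0000e+00]), 'tcp_pos': array([ 0.265, -0.566,  0.231]), 'tcp_rot': array([-0.597,  0.38 , -0.379,  0.597]), 'wrist_force': array([-0.007, -0.709,  0.298]), 'ft_torque': array([ 0.037, -0.025,  0.01 ]), 'opening': np.float64(0.085)}
scene book [([244.0, 211.0], 0.82)]
scene book_top [([246.0, 174.0], 0.64), ([245.0, 210.0], 0.43)]
scene blue_zone []
scene yellow_zone []
scene turtle [([206.0, 195.0], 0.67), ([343.0, 188.0], 0.67), ([201.0, 142.0], 0.6)]
scene magnifier [([284.0, 228.0], 0.66), ([205.0, 195.0], 0.27)]
scene torch [([345.0, 314.0], 0.64)]
scene clipboard [([397.0, 277.0], 0.92)]
scene globe_base [([138.0, 174.0], 0.64)]
scene drink_bottle [([121.0, 211.0], 0.94)]
top book [([270.0, 195.0], 0.86)]
top book_top [([267.0, 191.0], 0.73)]
top blue_zone []
top yellow_zone []
top turtle [([313.0, 201.0], 0.95), ([362.0, 270.0], 0.86), ([185.0, 272.0], 0.81), ([322.0, 260.0], 0.72)]
top magnifier [([220.0, 193.0], 0.93)]
top torch [([142.0, 139.0], 0.46)]
top clipboard [([109.0, 191.0], 0.71)]
top globe_base [([399.0, 193.0], 0.79), ([222.0, 191.0], 0.63)]
top drink_bottle [([386.0, 143.0], 0.7)]
```

View pics/scene0.png

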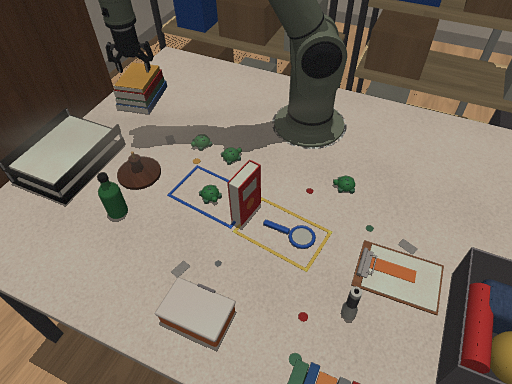

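View pics/top0.png

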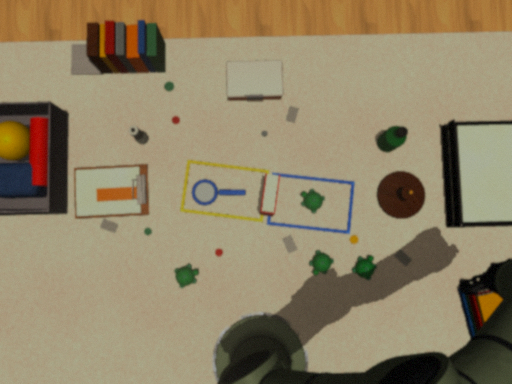

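```bash
cat > h.py <<'E'
import cv2,numpy as np,pickle
from scipy.spatial.transform import Rotation as R
def ray(p,uv,z=0.):
    Rm=cv2.Rodrigues(np.array(p["rvec"],float))[0];t=np.array(p["tvec"],float).ravel()
    c=-Rm.T@t
    d=Rm.T@np.array([(uv[0]-p["cx"])/p["fx"],(uv[1]-p["cy"])/p["fy"],1.])
    return c+d*(z-c[2])/d[2]
def proj(p,X):
    K=np.array([[p["fx"],0,p["cx"]],[0,p["fy"],p["cy"]],[0,0,1.]])
    return cv2.projectPoints(np.array(X,float).reshape(-1,1,3),np.array(p["rvec"],float),np.array(p["tvec"],float),K,None)[0].reshape(-1,2)
E
python3 - <<'E'
from h import *
d=pickle.load(open("d0.pkl","rb"))
for n in d:
    p=d[n];Rm=cv2.Rodrigues(p["rvec"])[0];print(n,"cam",-Rm.T@p["tvec"].ravel(),p["fx"])
for n,l in dict(top=[(270,195),(313,201),(362,270),(185,272),(322,260),(220,193),(142,139),(109,191),(399,193),(386,143)],scene=[(244,211),(206,195),(343,188),(201,142)]).items():
    for u in l: print(n,u,ray(d[n],u).round(3))
c=d["top"]["color"][100:310,60:430,::-1]
cv2.imwrite("pics/top0c.png",cv2.resize(c,None,fx=2.1,fy=2.1,interpolation=cv2.INTER_CUBIC))
E
```

```text
scene cam [1.18641572 0.32971094 1.00187128] 394.59534608829335
top cam [0.38248041 0.01662365 1.52336534] 487.942131479482
top (270, 195) [ 0.505 -0.044  0.   ]
top (313, 201) [ 0.483 -0.178  0.   ]
top (362, 270) [ 0.266 -0.322  0.   ]
top (185, 272) [0.273 0.225 0.   ]
top (322, 260) [ 0.3   -0.199  0.   ]
top (220, 193) [0.515 0.113 0.   ]
top (142, 139) [0.692 0.357 0.   ]
top (109, 191) [0.53 0.46 0.  ]
top (399, 193) [ 0.502 -0.448  0.   ]
top (386, 143) [ 0.662 -0.415  0.   ]
scene (244, 211) [ 0.497 -0.044  0.   ]
scene (206, 195) [ 0.488 -0.19   0.   ]
scene (343, 188) [0.274 0.218 0.   ]
scene (201, 142) [ 0.266 -0.336  0.   ]
```

View pics/top0c.png

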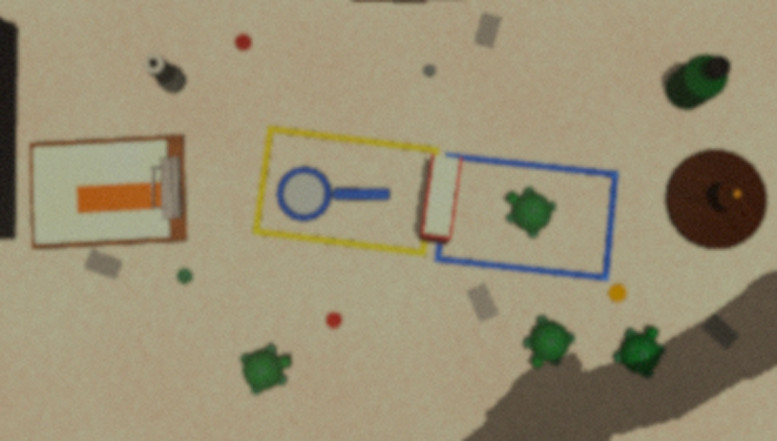

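```bash
cat > m.py <<'E'
from h import *
from scipy.optimize import least_squares
def zone(p,win=(150,245,255,365)):
    im=p["color"].astype(int);r,g,b=im[...,0],im[...,1],im[...,2]
    m=(b>r+40)&(b>g+25);mm=np.zeros_like(m);a=win;mm[a[0]:a[1],a[2]:a[3]]=m[a[0]:a[1],a[2]:a[3]]
    v,u=np.nonzero(mm);P=np.array([ray(p,(x,y))[:2] for x,y in zip(u,v)])
    def f(q):
        c,s=np.cos(q[2]),np.sin(q[2]);L=(P-q[:2])@np.array([[c,-s],[s,c]])
        dx=np.abs(L[:,0])-.0775;dy=np.abs(L[:,1])-.125
        ins=np.maximum(dx,dy);out=np.hypot(np.maximum(dx,0),np.maximum(dy,0))
        return np.where(ins>0,out,ins)
    s=least_squares(f,[.485,-.175,0.0],loss="soft_l1",f_scale=.004)
    return s.x,np.abs(f(s.x)).mean(),len(P),P
def loc(q,P):
    c,s=np.cos(q[2]),np.sin(q[2]);return (np.array(P)[...,:2]-q[:2])@np.array([[c,-s],[s,c]])
E
python3 - <<'E'
from m import *
d=pickle.load(open("d0.pkl","rb"))
q,e,n,P=zone(d["top"]);print("top",q.round(4),e,n)
q2,e,n,P=zone(d["scene"],(160,235,160,240));print("scene",q2.round(4),e,n)
for P in [(.505,-.044),(.483,-.178)]: print(loc(q,P))
p=d["scene"];c=p["color"][130:250,150:290,::-1].copy()
cv2.imwrite("pics/sc0c.png",cv2.resize(c,None,fx=5,fy=5,interpolation=cv2.INTER_CUBIC))
p=d["top"];c=p["color"][160:240,250:365,::-1].copy()
cv2.imwrite("pics/top0d.png",cv2.resize(c,None,fx=6,fy=6,interpolation=cv2.INTER_CUBIC))
E
```

```text
top [ 0.4786 -0.1693 -0.1329] 0.0017803674176344118 472
scene [ 0.4764 -0.1717 -0.1343] 0.002406194558477183 372
[0.00956414 0.12769919]
[ 0.00551962 -0.00803453]
```

View pics/sc0c.png

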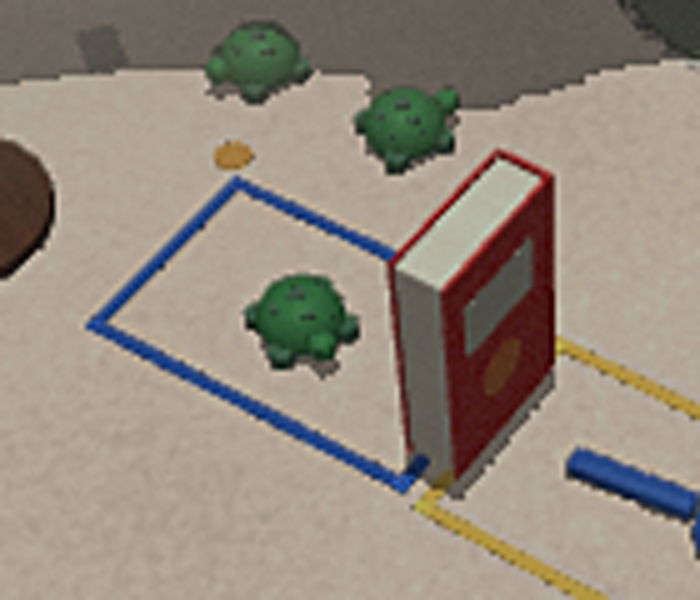

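View pics/top0d.png

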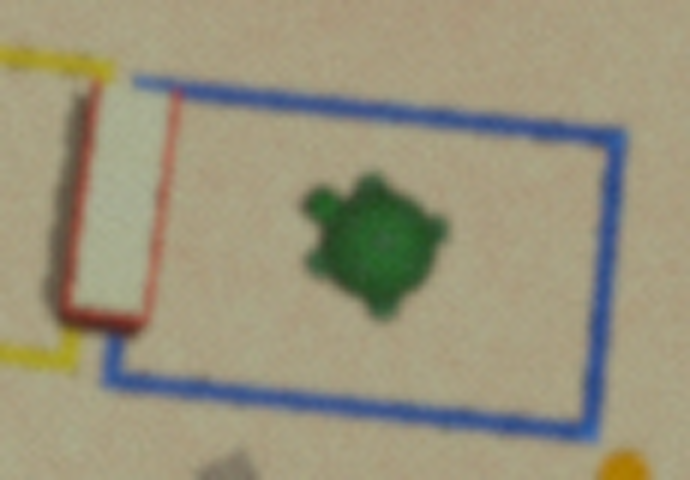

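```bash
python3 - <<'E'
from m import *
d=pickle.load(open("d0.pkl","rb"));p=d["top"]
q,_,_,_=zone(p)
C=[(95,80),(182,92),(147,318),(65,312)]
W=np.array([ray(p,(250+a/6-.4,160+b/6-.4),.178)[:2] for a,b in C]);print(W.round(4))
print("centre",W.mean(0),"loc",loc(q,W.mean(0)), "len",np.linalg.norm(W[0]-W[3]),np.linalg.norm(W[1]-W[2]),np.linalg.norm(W[0]-W[1]))
for a,b in((3,0),(2,1)): v=W[b if a==2 else 0]-W[a];print(np.arctan2(v[1],v[0]))
s=d["scene"]
C=[(497,152),(552,178),(443,292),(392,262)]
W=np.array([ray(s,(150+a/5-.4,130+b/5-.4),.178)[:2] for a,b in C]);print("scene",W.mean(0),loc(q,W.mean(0)),np.linalg.norm(W[0]-W[3]))
v=W[0]-W[3];print(np.arctan2(v[1],v[0]))
# turtle: shell centre
t=np.array((378,243))/6+(250,160)-.4
print("turtle",ray(p,t,.02))
u=np.array((302,312))/5+(150,130)-.4
print("turtle s",ray(s,u,.02))
ov=p["color"][:,:,::-1].copy()
for im,pp,nm in((p["color"],p,"top"),(s["color"],s,"scene")):
    o=cv2.resize(im[:,:,::-1],None,fx=4,fy=4,interpolation=cv2.INTER_CUBIC)
    c,sn=np.cos(q[2]),np.sin(q[2]);M=np.array([[c,sn],[-sn,c]])
    X=[np.r_[q[:2]+np.array(l)@M,0] for l in((.0825,.13),(.0825,-.13),(-.0825,-.13),(-.0825,.13))]
    cv2.polylines(o,[(proj(pp,X)*4+2).astype(int)],True,(0,255,255),1)
    cc=proj(pp,[[q[0],q[1],0]])[0]*4;x,y=(cc-[300,250]).astype(int)
    cv2.imwrite(f"pics/ov_{nm}.png",o[y:y+500,x:x+600])
E
```

```text
[[ 0.5528 -0.0254]
 [ 0.5463 -0.0656]
 [ 0.4421 -0.0465]
 [ 0.4457 -0.0089]]
centre [ 0.49673298 -0.03660145] loc [0.0003894  0.13393668] len 0.10834841292109476 0.10592059724896122 0.040645973042524604
-0.1531875467421734
-0.18075211966191726
scene [ 0.49683019 -0.03708453] [0.00054979 0.13347075] 0.10480126272189458
2.981377535306544
turtle [ 0.48494944 -0.17391497  0.02      ]
turtle s [ 0.48510271 -0.17364182  0.02      ]
```

View pics/ov_top.png

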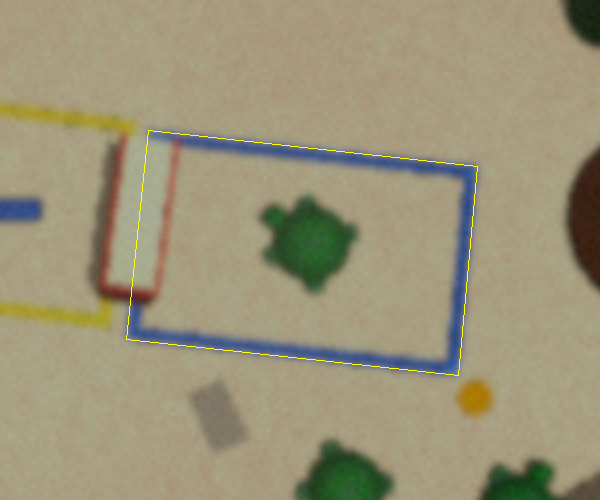

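View pics/ov_scene.png

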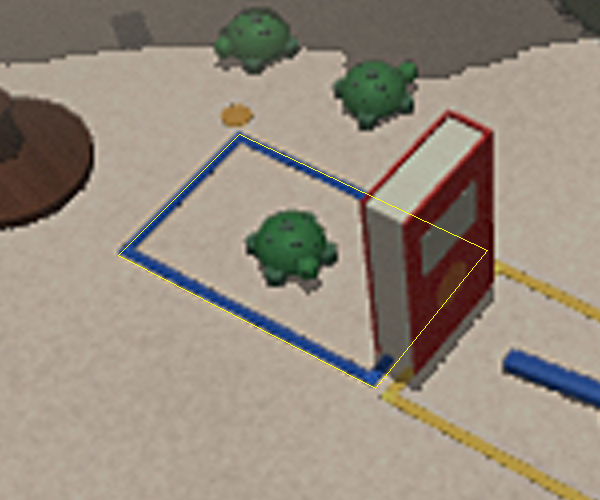

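```bash
cat > pl.py <<'E'
from m import *
from workcell import ctrl
ZQ=np.array([.4775,-.1703,-.1333])
def w(l): 
    c,s=np.cos(ZQ[2]),np.sin(ZQ[2]);return ZQ[:2]+np.array([c*l[0]-s*l[1],s*l[0]+c*l[1]])
def pose():
    s=ctrl.sense();return np.array(s["tcp_pos"]),R.from_quat(s["tcp_rot"]),s
def plan(targets,jaw):  # targets list of world xyz; jaw: world dir angle of tool x ; y down
    p,r,s=pose();print("t",s["time_s"],"tcp",p.round(4),"y",r.as_matrix()[:,1].round(3),"x",r.as_matrix()[:,0].round(3),"F",np.round(s["wrist_force"],2),"op",s["opening"])
    best=None
    for a in(jaw,jaw+np.pi):
        x=np.array([np.cos(a),np.sin(a),0]);y=np.array([0,0,-1.]);G=R.from_matrix(np.c_[x,y,np.cross(x,y)])
        rv=(r.inv()*G).as_rotvec(degrees=True)
        if best is None or np.linalg.norm(rv)<np.linalg.norm(best):best=rv
        print("  alt rv",rv.round(1))
    for t in targets: print("shift",(r.inv().apply(np.array(t)-p)*1000).round(1),"rv",best.round(2))
E
python3 - <<'E'
from pl import *
a=w((-.062,-.003));print(a)
plan([[.36,-.38,.231],[*a,.231],[*a,.008]],ZQ[2]+np.pi/2)
E
```

```text
[ 0.4156513  -0.16503324]
t 1.1 tcp [ 0.2655 -0.5658  0.2313] y [ 0. -0. -1.] x [ 0.425 -0.905  0.   ] F [ 0.99  0.72 -0.04] op 0.08546926005965631
  alt rv [   0.  -147.2    0. ]
  alt rv [-0.  32.8  0. ]
shift [-128.1    0.3  164.5] rv [-0.   32.78  0.  ]
shift [-2.990e+02  3.000e-01  3.062e+02] rv [-0.   32.78  0.  ]
shift [-299.   223.3  306.2] rv [-0.   32.78  0.  ]
```

>>> apply_moves(
  commands=[-35,0,36,0,4,0,35,-70,0,72,0,10,0,35,-105,0,108,0,16,0,35,-140,0,144,0,22,0,35,-175,0,180,0,28,0,35,-210,0,215,0,32.8,0,35,-245,0,250,0,32.8,0,35,-275,0,282,0,32.8,0,35,-299,0,306,0,32.8,0,35,-299,0,306,0,32.8,0,35,-299,0,306,0,32.8,0,35,-299,0,306,0,32.8,0,35],
)

```text
time_s: 2.3
tcp_pos: [0.4152, -0.1659, 0.2313]
tcp_rot: [0.465, -0.532, 0.533, -0.465]
wrist_force: [-0.2, 0.4, 0.8]
opening: 0.0351
```

```bash
python3 - <<'E'
from pl import *
a=w((-.062,-.003))
plan([[*a,.231],[*a,.008]],ZQ[2]+np.pi/2)
E
```

```text
t 2.3 tcp [ 0.4152 -0.1659  0.2313] y [-0. -0. -1.] x [-0.134 -0.991  0.   ] F [-0.15  0.43  0.8 ] op 0.03509405494960145
  alt rv [ -0.  179.9   0. ]
  alt rv [ 0.  -0.1  0. ]
shift [-0.9  0.3  0.3] rv [ 0.   -0.08  0.01]
shift [ -0.9 223.3   0.3] rv [ 0.   -0.08  0.01]
```

>>> apply_moves(
  commands=[-1,40,0,0,0,0,35,-1,80,0,0,0,0,35,-1,120,0,0,0,0,35,-1,155,0,0,0,0,35,-1,185,0,0,0,0,35,-1,205,0,0,0,0,35,-1,216,0,0,0,0,35,-1,221,0,0,0,0,35,-1,221,0,0,0,0,35,-1,221,0,0,0,0,35],
)

```text
time_s: 3.3
tcp_pos: [0.4158, -0.1653, 0.0111]
tcp_rot: [0.465, -0.532, 0.533, -0.465]
wrist_force: [0.4, -0.2, 1.1]
opening: 0.0351
```

```bash
cat > look.py <<'E'
import sys
from pl import *
k=sys.argv[1]
for n in("scene","top"):
    p=ctrl.camera(n);o=cv2.resize(p["color"][:,:,::-1],None,fx=4,fy=4,interpolation=cv2.INTER_CUBIC)
    cc=proj(p,[[ZQ[0]+.03,ZQ[1],0.03]])[0]*4;x,y=(cc-[300,280]).astype(int)
    cv2.imwrite(f"pics/{k}_{n}.png",o[y:y+560,x:x+600])
    for m in ctrl.trace(p,"turtle"):
        W=ray(p,m["uv"],.018);print(n,"turtle",np.round(m["uv"]),round(m["p"],2),W.round(4),"loc",loc(ZQ,W[None])[0].round(4))
pickle.dump(p,open("last.pkl","wb"))
E
python3 look.py a; python3 -c "
from pl import *
plan([],ZQ[2]+np.pi/2)"
```

```text
scene turtle [343. 184.] 0.84 [0.2721 0.2145 0.018 ] loc [-0.2547  0.3541]
scene turtle [208. 193.] 0.65 [ 0.4893 -0.1798  0.018 ] loc [ 0.0129 -0.0079]
top turtle [190. 271.] 0.7 [0.2759 0.2086 0.018 ] loc [-0.2502  0.3487]
top turtle [309. 194.] 0.51 [ 0.503  -0.1639  0.018 ] loc [0.0244 0.0097]
t 3.5 tcp [ 0.4158 -0.1651  0.011 ] y [ 0.001 -0.001 -1.   ] x [-0.134 -0.991  0.   ] F [-0.08 -0.06  1.35] op 0.03531108087528483
  alt rv [-0.000e+00  1.799e+02 -1.000e-01]
  alt rv [-0.1 -0.1  0. ]
```

View pics/a_scene.png

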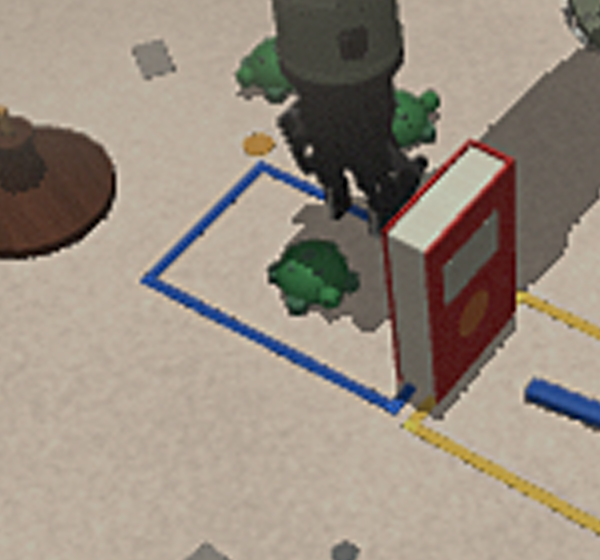

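>>> apply_moves(
  commands=[0,1,12,0,0,0,35,0,1,24,0,0,0,35,0,1,34,0,0,0,35,0,1,44,0,0,0,35,0,1,54,0,0,0,35,0,1,64,0,0,0,35,0,1,74,0,0,0,35,0,1,84,0,0,0,35,0,1,94,0,0,0,35,0,1,104,0,0,0,35,0,1,110,0,0,0,35,0,1,110,0,0,0,35],
)

```text
time_s: 4.7
tcp_pos: [0.5256, -0.1799, 0.01]
tcp_rot: [0.465, -0.532, 0.533, -0.466]
wrist_force: [-0.8, 0.5, -0.4]
opening: 0.0346
```

```bash
python3 look.py b; python3 -c "
from pl import *
plan([],ZQ[2]+np.pi/2);print(loc(ZQ,pose()[0][None]))"
```

```text
scene turtle [192. 209.] 0.84 [ 0.5696 -0.1909  0.018 ] loc [ 0.094  -0.0082]
scene turtle [345. 182.] 0.73 [0.2604 0.2176 0.018 ] loc [-0.2668  0.3556]
scene turtle [234. 156.] 0.54 [ 0.2975 -0.1797  0.018 ] loc [-0.1771 -0.0332]
top turtle [189. 274.] 0.9 [0.2696 0.2105 0.018 ] loc [-0.2567  0.3498]
t 4.9 tcp [ 0.5243 -0.1799  0.0101] y [ 0.001 -0.001 -1.   ] x [-0.135 -0.991  0.   ] F [-0.6  -0.02 -0.16] op 0.03508504110084785
  alt rv [-0.000e+00  1.799e+02 -1.000e-01]
  alt rv [-0.  -0.1  0. ]
[[ 0.04770203 -0.00330563]]
```

View pics/b_scene.png

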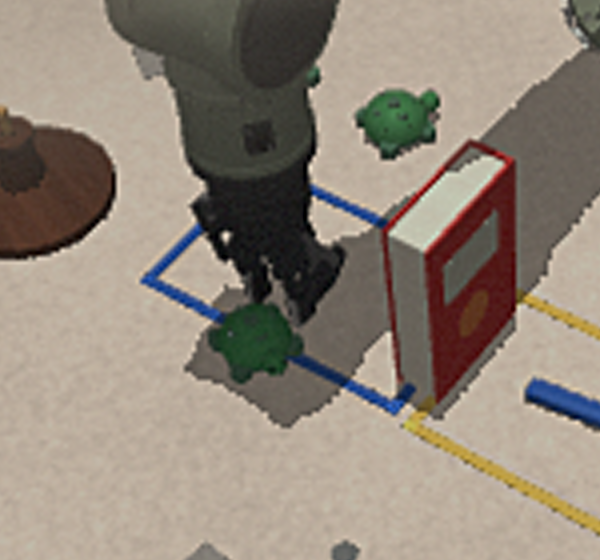

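View pics/b_top.png

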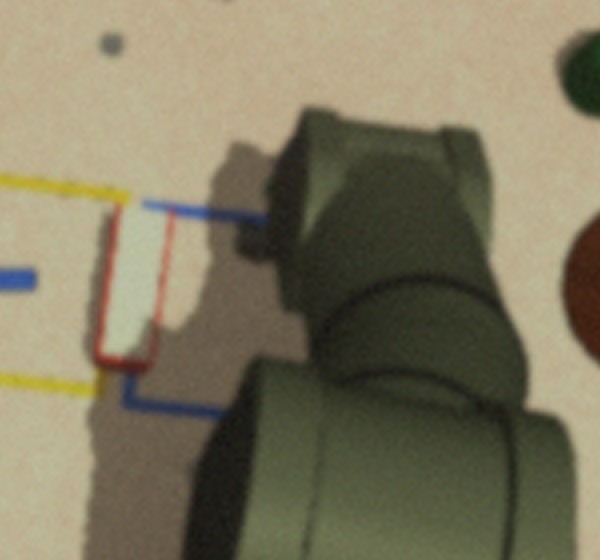

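>>> apply_moves(
  commands=[0,1,8,0,0,0,35,0,1,16,0,0,0,35,0,1,24,0,0,0,35,0,1,32,0,0,0,35,0,1,40,0,0,0,35,0,1,48,0,0,0,35,0,1,54,0,0,0,35,0,1,57,0,0,0,35,0,1,57,0,0,0,35,0,1,45,0,0,0,35,0,1,25,0,0,0,35,0,0,15,0,0,0,35],
)

```text
time_s: 6.1
tcp_pos: [0.5375, -0.1818, 0.01]
tcp_rot: [-0.465, 0.533, -0.533, 0.465]
wrist_force: [0.3, -0.4, -0.1]
opening: 0.0351
```

```bash
python3 look.py c; python3 -c "
from pl import *
plan([],ZQ[2]+np.pi/2);print(loc(ZQ,pose()[0][None]))"
```

```text
scene turtle [180. 221.] 0.73 [ 0.6249 -0.2019  0.018 ] loc [ 0.1503 -0.0118]
scene turtle [345. 183.] 0.57 [0.2659 0.2206 0.018 ] loc [-0.2616  0.3593]
scene turtle [234. 152.] 0.47 [ 0.2813 -0.1866  0.018 ] loc [-0.1923 -0.0422]
scene turtle [400. 277.] 0.26 [0.5433 0.4551 0.018 ] loc [-0.0179  0.6286]
top turtle [188. 273.] 0.76 [0.27   0.2135 0.018 ] loc [-0.2567  0.3528]
t 6.3 tcp [ 0.54   -0.182   0.0104] y [ 0.002 -0.001 -1.   ] x [-0.134 -0.991  0.   ] F [-0.2  -0.26 -0.02] op 0.035098960554738705
  alt rv [ -0.  179.9  -0.2]
  alt rv [-0.1 -0.1  0. ]
[[ 0.06352565 -0.00332012]]
```

View pics/c_scene.png

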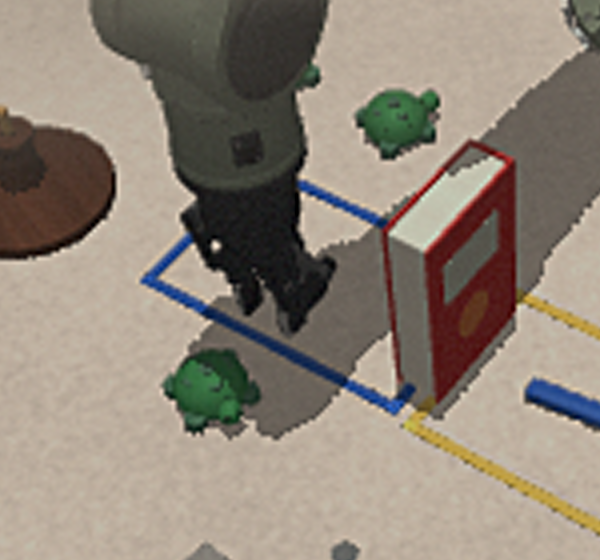

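>>> apply_moves(
  commands=[0,-20,0,0,0,0,35,0,-60,0,0,0,0,35,0,-105,0,0,0,0,40,0,-150,0,0,0,0,45,0,-195,0,0,0,0,50,0,-240,0,0,0,0,50,0,-270,0,0,0,0,50,0,-290,0,0,0,0,50,0,-290,0,0,0,0,50],
)

```text
time_s: 7.2
tcp_pos: [0.5412, -0.1821, 0.3036]
tcp_rot: [0.464, -0.53, 0.535, -0.467]
wrist_force: [0.1, -0.8, -1.1]
opening: 0.0495
```

```bash
python3 - <<'E'
from pl import *
c=np.array([.4968,-.0368]);a=-.15;y=np.array([-np.sin(a),np.cos(a)])
P=[ [*(c+y*s),z] for s,z in((.09,.3),(.09,.15))]
plan(P,a);print(np.round(pose()[2]["joint_positions"],3))
E
```

```text
t 7.2 tcp [ 0.5412 -0.1821  0.3036] y [ 0.007 -0.002 -1.   ] x [-0.134 -0.991  0.001] F [ 0.08 -0.82 -1.1 ] op 0.049530692945358085
  alt rv [ -0.3 -89.1   0.3]
  alt rv [-0.3 90.9 -0.3]
shift [-228.     2.9  -62.2] rv [ -0.27 -89.13   0.35]
shift [-228.1  152.9  -63.2] rv [ -0.27 -89.13   0.35]
[ 0.264  0.362 -0.059  1.66   0.024  1.113 -1.507]
```

>>> apply_moves(
  commands=[-20,0,-5,0,-7.5,0,50,-40,0,-11,0,-15,0,50,-60,0,-17,0,-22.5,0,50,-80,0,-22,0,-30,0,50,-100,0,-28,0,-37.5,0,50,-120,0,-33,0,-45,0,50,-140,0,-39,0,-52.5,0,50,-160,0,-44,0,-60,0,50,-180,0,-50,0,-67.5,0,50,-200,0,-55,0,-75,0,50,-228,0,-62,0,-82.5,0,50,-228,3,-62,-0.3,-89,0.3,50],
)

```text
time_s: 8.4
tcp_pos: [0.5103, 0.0561, 0.2999]
tcp_rot: [-0.705, 0.05, -0.05, 0.706]
wrist_force: [0.1, -0.4, 1.6]
opening: 0.05
```

```bash
python3 look.py d; python3 - <<'E'
from pl import *
c=np.array([.4968,-.0368]);a=-.15;y=np.array([-np.sin(a),np.cos(a)])
P=[ [*(c+y*s),z] for s,z in((.09,.3),(.09,.15))]
plan(P,a);print(np.round(pose()[2]["joint_positions"],3))
E
```

```text
scene turtle [180. 221.] 0.78 [ 0.624  -0.2018  0.018 ] loc [ 0.1494 -0.0117]
scene turtle [233. 156.] 0.74 [ 0.2995 -0.1842  0.018 ] loc [-0.1745 -0.0375]
scene turtle [247. 194.] 0.73 [ 0.4423 -0.0583  0.018 ] loc [-0.0498  0.1064]
scene turtle [344. 185.] 0.72 [0.277  0.2211 0.018 ] loc [-0.2507  0.3613]
scene turtle [298. 231.] 0.67 [0.5138 0.1464 0.018 ] loc [-0.0061  0.3187]
scene turtle [201. 143.] 0.46 [ 0.287  -0.3218  0.018 ] loc [-0.1687 -0.1755]
top turtle [314. 156.] 0.93 [ 0.6238 -0.1817  0.018 ] loc [0.1465 0.0081]
top turtle [187. 272.] 0.85 [0.274  0.2174 0.018 ] loc [-0.2533  0.3572]
top turtle [364. 269.] 0.6 [ 0.2703 -0.3234  0.018 ] loc [-0.1851 -0.1793]
top turtle [318. 260.] 0.58 [ 0.3017 -0.1859  0.018 ] loc [-0.1722 -0.0389]
t 8.6 tcp [0.5106 0.0517 0.2995] y [-0.    -0.001 -1.   ] x [ 0.988 -0.156 -0.   ] F [-0.07 -0.53  0.24] op 0.04976426009522944
  alt rv [ 0.  -0.4 -0. ]
  alt rv [0.000e+00 1.796e+02 1.000e-01]
shift [-0.5 -0.5  0.4] rv [ 0.05 -0.37 -0.01]
shift [ -0.4 149.5   0.6] rv [ 0.05 -0.37 -0.01]
[ 0.142  0.297 -0.451  1.787  0.145  1.091 -0.516]
```

View pics/d_scene.png

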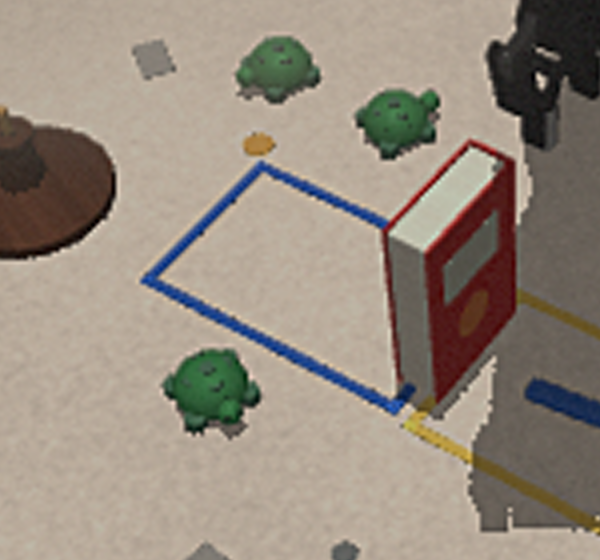

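View pics/d_top.png

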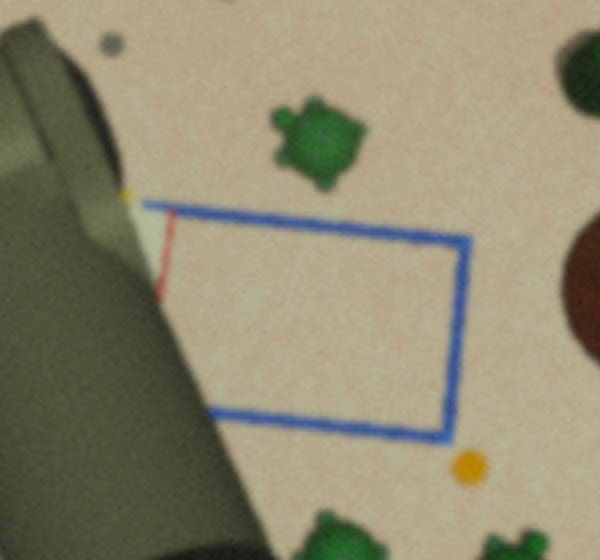

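>>> apply_moves(
  commands=[0,40,0,0,0,0,50,0,80,0,0,0,0,50,0,115,0,0,0,0,50,0,140,0,0,0,0,50,0,148,0,0,0,0,50,0,148,-12,0,0,0,50,0,148,-24,0,0,0,50,0,148,-34,0,0,0,50,0,148,-42,0,0,0,50,0,148,-48,0,0,0,50,0,148,-50,0,0,0,50],
)

```text
time_s: 9.7
tcp_pos: [0.5029, 0.0013, 0.1519]
tcp_rot: [0.705, -0.056, 0.056, -0.705]
wrist_force: [0.5, 0.3, 0.1]
opening: 0.0498
```

```bash
python3 look.py e >/dev/null; python3 - <<'E'
from pl import *
plan([],-.15)
E
```

```text
t 9.9 tcp [0.5029 0.0025 0.1517] y [-0.    -0.001 -1.   ] x [ 0.988 -0.156 -0.   ] F [-0.73 -0.38  0.18] op 0.04985703460415199
  alt rv [ 0.  -0.4 -0. ]
  alt rv [0.000e+00 1.796e+02 1.000e-01]
```

View pics/e_scene.png

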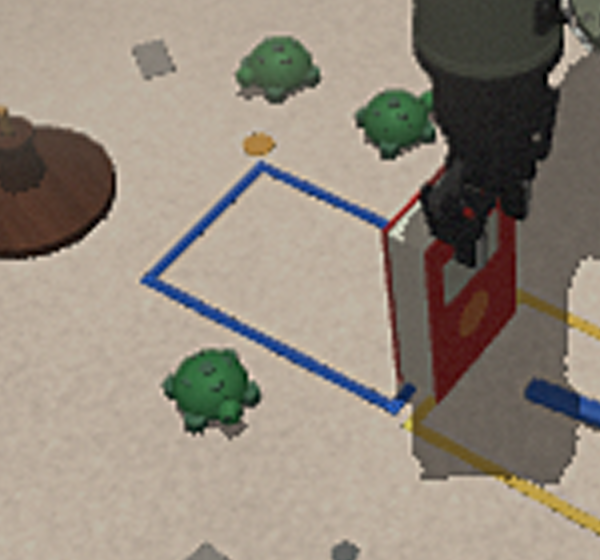

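>>> apply_moves(
  commands=[0,0,-8,0,0,0,50,0,0,-15,0,0,0,50,0,0,-22,0,0,0,50,0,0,-29,0,0,0,50,0,0,-36,0,0,0,50,0,0,-43,0,0,0,50,0,0,-50,0,0,0,50,0,0,-54,0,0,0,50],
)

```text
time_s: 10.7
tcp_pos: [0.4943, -0.0517, 0.1517]
tcp_rot: [0.705, -0.055, 0.055, -0.705]
wrist_force: [-0.1, -0.3, 0.1]
opening: 0.05
```

```bash
python3 look.py f >/dev/null; python3 - <<'E'
from pl import *
plan([],-.15)
E
```

```text
t 10.9 tcp [ 0.4945 -0.0507  0.1517] y [-0. -0. -1.] x [ 0.988 -0.155 -0.   ] F [ 0.65 -0.55 -0.52] op 0.04979587914338641
  alt rv [ 0.  -0.3 -0. ]
  alt rv [  0.  179.7   0. ]
```

View pics/f_scene.png

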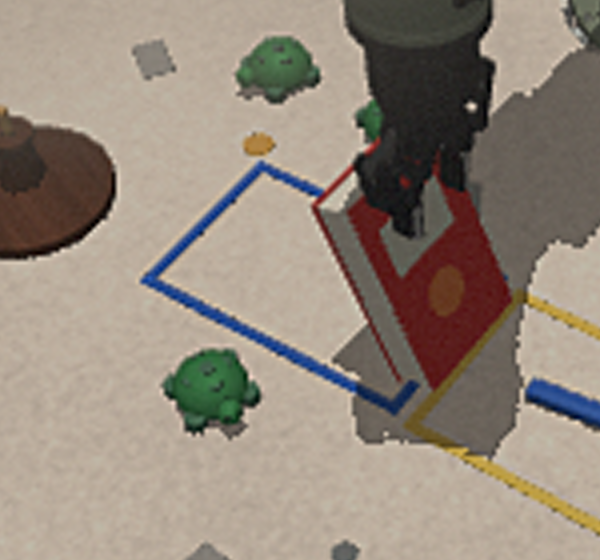

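>>> apply_moves(
  commands=[0,0,0,0,0,0,50,0,0,0,0,0,0,50,0,0,0,0,0,0,50,0,-20,0,0,0,0,50,0,-60,0,0,0,0,50,0,-100,0,0,0,0,50,0,-145,30,0,0,0,50,0,-145,75,0,0,0,50,0,-145,120,0,0,0,50,0,-145,165,0,0,0,50,0,-145,200,0,0,0,50,0,-145,200,0,0,0,50],
)

```text
time_s: 12.1
tcp_pos: [0.5252, 0.1522, 0.2965]
tcp_rot: [-0.704, 0.053, -0.053, 0.706]
wrist_force: [-0.3, -1.2, -0.0]
opening: 0.0496
```

```bash
python3 look.py g; python3 - <<'E'
from pl import *
plan([],-.15)
for n in("scene","top"):
    p=ctrl.camera(n)
    for t in("book","book_top","magnifier"):
        for m in ctrl.mark_of(p,t)[:2]:
            W=ray(p,m["uv"],.02);print(n,t,round(m["p"],2),loc(ZQ,W[None])[0].round(4))
E
```

```text
scene turtle [181. 221.] 0.89 [ 0.6247 -0.1977  0.018 ] loc [ 0.1496 -0.0076]
scene turtle [203. 143.] 0.78 [ 0.2849 -0.3144  0.018 ] loc [-0.1717 -0.1685]
scene turtle [345. 184.] 0.74 [0.2696 0.2224 0.018 ] loc [-0.2582  0.3616]
scene turtle [233. 154.] 0.52 [ 0.2926 -0.1877  0.018 ] loc [-0.1809 -0.0419]
top turtle [320. 260.] 0.94 [ 0.3013 -0.1893  0.018 ] loc [-0.1721 -0.0422]
top turtle [316. 156.] 0.82 [ 0.6242 -0.1899  0.018 ] loc [1.48e-01 1.00e-04]
top turtle [185. 274.] 0.66 [0.2672 0.2236 0.018 ] loc [-0.2608  0.3625]
top turtle [363. 268.] 0.64 [ 0.2727 -0.3223  0.018 ] loc [-0.1828 -0.1778]
t 12.3 tcp [0.5256 0.146  0.2965] y [-0.    -0.001 -1.   ] x [ 0.988 -0.156 -0.   ] F [-0.01 -0.07  0.42] op 0.050273281325976485
  alt rv [ 0.1 -0.4 -0. ]
  alt rv [0.000e+00 1.796e+02 1.000e-01]
scene book 0.74 [0.0043 0.0953]
scene book_top 0.81 [-0.0086 -0.0733]
scene magnifier 0.76 [0.016 0.284]
top book_top 0.65 [-0.0032 -0.0769]
```

View pics/g_scene.png

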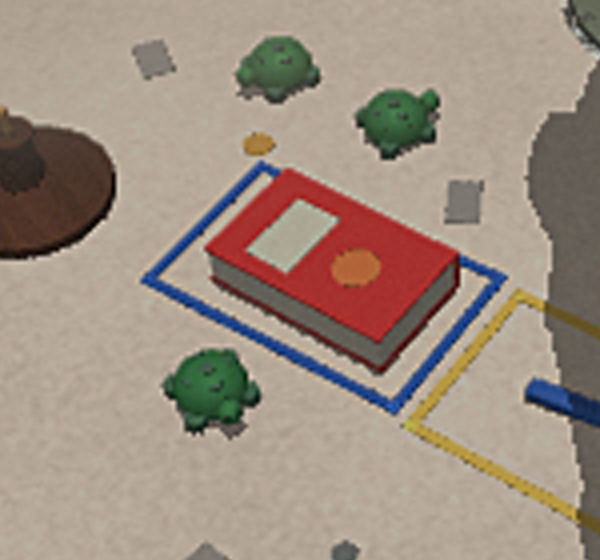

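View pics/g_top.png

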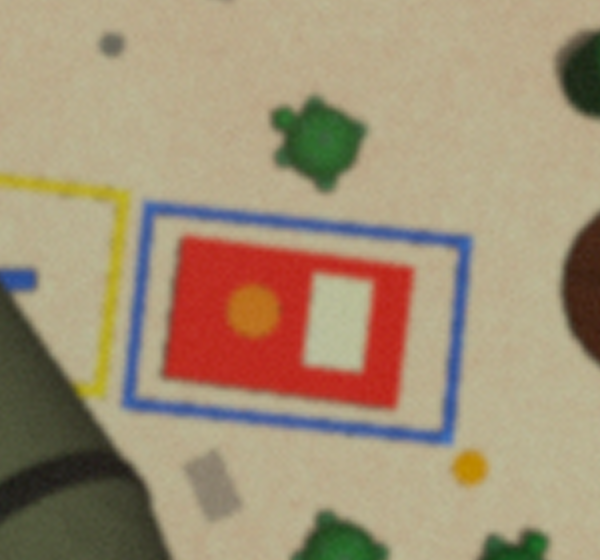

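The book lies flat well inside the blue outline (local x about 0 to −9 mm, y +95 to −75 mm). The turtle stands on its feet outside it at about 148 mm, and the arm is clear.

```bash
python3 -c "
from workcell import ctrl
print(ctrl.close_job())"
```

```text
the job is handed in; nothing more can be done
None
```

I pushed the turtle out of the blue outline, then tipped the book flat inside it, and handed the job in at about 12.4 s. No verdict was reported.

- **Turtle:** Of the four look-alikes, I pushed the one inside the outline, which was the farthest from the base. I used two partly open fingertips, held low. It stands on its feet about 148 mm from the outline's centre (127.5 mm needed). The two cameras agreed on that to about 2 mm, and to about 8 mm sideways, where there is plenty of room.
- **Book:** I pushed it high on the cover facing the yellow outline, and it fell by itself. It lies flat, with its ends at about (+4, +95) mm and (−9, −73) mm in the blue outline's frame, against limits of ±28.5 and ±132 mm. The top camera put the top end at (−3, −77) mm and gave no mark for the bottom end. Its picture shows the whole cover clear of the tape.
- **Other things:** In the last pictures the arm was clear and nothing else appeared moved. I checked this by eye for the things in view; the torch, clipboard and drink bottle were outside the last crops, and the arm never went near them.

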